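# Press the pivot bushing home in the microscope boom housing

## Task

Take the fat copper-coloured bushing from its cradle, stand it upright on the round steel block and let go of it, then take it again from above and start it squarely in the bore of the white housing. Press it fully home with the red-handled driver - steadily, without striking - and stop as soon as the rising force shows it is on the shoulder, flush with the housing's top. Put the driver back upright in its black stand and leave everything else where it is.

Things in the scene. Friction and masses are not known exactly. Their poses are not given: they have to be found in the camera images.
- bush: The bushing: plain copper-coloured tube, outer diameter 30 mm, inner diameter 16 mm, length 48 mm, about 200 g, both ends alike (either may go first). Origin at its centre; its z axis is the tube's axis. It starts lying level on one of the two cradles, along the cradle, its axis about 40 mm above the work surface, centred on the cradle.
- thin_bush: Bystander: thinner steel-grey tube, outer diameter 22 mm, length 48 mm, lying on the other cradle. Origin at its centre, z along its axis. Not to be used.
- cradle_a: Fixed wooden cradle with two thin steel rods, one of two alike (either may hold the bushing): 24 mm wide (x), 60 mm long (y), 28 mm high over the rods; narrower than the bushing, so fingers can straddle it. Origin under its centre on the work surface; its y axis runs along the tube that lies on it.
- cradle_b: The other cradle, the same.
- block: Fixed round steel setting block, diameter 80 mm, 20 mm high, flat top. Origin at the centre of its underside on the work surface, z up.
- housing: Fixed white housing, 80 x 80 x 70 mm high on a grey foot 100 x 100 x 8 mm, with an upright bore in the middle of its top. Origin at the centre of its underside, z up. Fully home, the bushing's top is flush with the housing's top and its centre 46 mm above this origin; just started, its centre is 76 to 80 mm above it.
- mouth (a point): Centre of the bore's mouth, level with the housing's top (70 mm above the work surface). Bore 32 mm wide with a 2 mm chamfer. The bushing goes in loosely for 10 to 14 mm, then it rests on a friction ring; it stops dead on a fixed shoulder 48 mm below the top.
- friction_ring (a joint): How far the stiff brass ring in the bore is pushed down (m): its top lies 14 mm below the mouth at 0 and level with the shoulder at 0.034; starts at 0 to 0.004. It resists with about 10 N all the way (plus 1 N per 17 mm/s), so the weight of bushing and driver does not move it, and stays where it is pushed.
- driver: The driver, a loose hand punch, about 220 g, 96 mm tall: a pilot pin of 10 mm diameter, 14 mm long (goes into the bushing's hole), above it a steel head of 28 mm diameter, 12 mm high, that bears on the bushing's end, then a red handle of 24 mm diameter, 70 mm long. Origin at the tip of the pin, z up its axis; starts upright in its stand, origin 16 mm above the work surface.
- driver_top (a point): Centre of the top of the driver's handle, 96 mm above the driver's origin.
- stand: Fixed black stand, 56 x 56 x 30 mm high, with a through hole of 19 mm diameter in the middle of its top for the driver's pin; the driver's head rests on its top. Origin at the centre of its underside, z up.
- dome: Bystander: glass dome with a steel knob, diameter 90 mm, 84 mm tall. Origin under its centre.
- oil_jar: Bystander: small amber jar, diameter 44 mm, 50 mm tall. Origin under its centre.
- loupe: Bystander: black eye loupe, diameter 38 mm, 32 mm tall. Origin under its centre.
- screwdriver: Bystander: screwdriver with a blue handle, 160 mm long, lying. Origin under its middle.
- wrench: Bystander: steel wrench, 130 mm long, lying. Origin under its middle.
- wheel: Bystander: small brass wheel, diameter 44 mm, 6 mm thick, lying. Origin under its centre.
Not all that is in view belongs to the job. What is shaped like the bush but purple or turquoise is not meant.

How it is judged:
By the outcome, as a careful person would: the job done as asked, in the order asked, and still so for the second after the job is handed in, with the robot touching nothing.
It also fails if it takes over 64 s, if anything falls off the work surface, if the arm or the gripper's body presses on something with over 40 N, if the wrist force passes 120 N, or if a joint passes its speed limit or range.

## Robot

A 6-joint arm with a two-finger parallel gripper is mounted at the origin on the work surface. World frame = base frame: x ahead of the robot, y to its left, z up, the work surface at z = 0. Lengths are in m, angles in rad, forces in N, time in s.
With the tool pointing down it reaches from about 0.275 to 0.775 m from the base axis. Payload 14.6 kg.
Tool frame: the origin (TCP) lies at the centre of the arm's flange, where the gripper is bolted on; the fingertips stand 173 mm ahead of it and the grasp point (between the pads) lies 155 mm ahead of it; z points along the fingers, y is the line along which they close (so a half turn about z gives the same grasp; the last joint's range is limited). The gripper opens to 85 mm and grips with 20 to 120 N. Pads are 22 mm wide; open, the fingers measure 114 mm over their backs; the gripper's body (76 mm by 85 mm) begins 54 mm behind the grasp point. The pads swing forward as they close: fully open they stand 13 mm farther back than shut.
Start: joints at [1.163, 0.263, -0.048, 1.259, 0, 1.415], TCP at [0.131, 0.508, 0.405] pointing down, gripper open.
Joint ranges: [-2.65, 2.65], [-0.89, 1.7], [-1.18, 1.37], [-2.13, 2.11], [-1.35, 1.29], [-3.14, 3.14]. Speed limits (rad/s): [1.89, 1.89, 2.57, 2.79, 3.14, 3.14].

## Interface

Orientations are given as a unit quaternion [x, y, z, w].
In Python, from workcell import * gives the robot as it stands. The module is installed in compiled form; this text tells all that it offers.
- The arm moves only by the shell command python3 -m inch 'ROWS'. ROWS is JSON, a list of rows, each a list of 7 numbers: the closure in counts, from 0 (fully open) to 255 (shut), then the shift along the tool's x, y, z in units of 2.5 cm (1.0 is 2.5 cm), then the turn, a rotation vector about the tool's x, y, z in units of 4 degrees (1.0 is 4 degrees). In form: [[grip, tx, ty, tz, ax, ay, az], ...]. A call has 1 to 10 rows; each row shifts and turns the commanded pose from where the row before left it, along the tool's axes as they then stand; what a row does not reach is not made up. A row lasts 1/10 s, in which the tool goes at most 50 mm and 8.59 degrees, less where a joint would pass 70% of its speed; a pose out of reach is approached as far as the arm can. A call with a number of a shift or a turn outside -1 to 1 is refused whole. A call with a gripper value outside its range is refused whole. The fingers move at their own pace and stop on an object; the grip force is fixed at half the most. Time passes only in rows, so rows that do not move let the fingers close. It gives the time, the measured TCP pose, the force, the opening and the grip force at its end, in the units of the state.
- read_state(): the state, without advancing time (a new reading comes with each control period).
- camera(name): name is "scene" or "top"; returns (picture, depth): 384x512x3 uint8, red, green, blue; 384x512 float32, m along the optical axis (not along the pixel's ray), 0 where there is no reading.
- camera_info(name): a dict with "fx", "fy", "cx", "cy" (pixels), "origin" and "orientation" of the camera in the world. Camera axes: x right, y down, z forward; pixel columns grow to the right and rows downward; lengths in m; the calibration is good to about 2 mm. A picture is of the moment at which its call begins. camera_info takes no time and is no camera call.
- sign_off(): hands the job in; it is judged then, once.
The state is a dict: "time": time; "joint_pos": joint angles; "joint_vel": joint speeds; "joint_efforts": joint torques, N m; "tcp_pos": TCP position; "tool_rot": TCP orientation; "ft_force": force on the tool from outside, world axes, zero at the start; "ft_torque": the same for the moment, N m; "finger_gap": finger opening in m; "grip_force": force on a finger pad.
Only numpy, scipy, OpenCV 4.12 (cv2) and the standard library are available. Lean on these libraries where they do the work, as an engineer would, in place of code of your own. Each camera call takes 0.05 s, during which the arm holds its last target. There are 200 camera calls.

## Working session

There is one attempt and no reset: what is moved stays moved. The work goes in short steps, Python scripts to look and compute and a shell command to move; the robot and the scene stay as the last step left them, time stands still between calls to the robot, and variables do not carry over. Pictures are saved under pics/ and viewed, at most 10 in all, crops included, and the job is handed in when it is done.

```bash
mkdir -p pics
cat > h.py <<'E'
from workcell import *
import numpy as np, cv2
from scipy.spatial.transform import Rotation as R
def world(name,d):
    i=camera_info(name);v,u=np.mgrid[0:384,0:512]
    p=np.stack([(u-i["cx"])/i["fx"]*d,(v-i["cy"])/i["fy"]*d,d],-1)
    return p@R.from_quat(i["orientation"]).as_matrix().T+np.array(i["origin"])
def plane(name,u,v,z):
    i=camera_info(name);r=R.from_quat(i["orientation"]).as_matrix()@np.array([(u-i["cx"])/i["fx"],(v-i["cy"])/i["fy"],1]);o=np.array(i["origin"])
    return o+r*(z-o[2])/r[2]
E
python3 - <<'E'
from h import *
for n in("scene","top"):
    p,d=camera(n);np.savez(f"{n}0.npz",p=p,d=d)
    cv2.imwrite(f"pics/{n}0.png",cv2.resize(p[...,::-1],(768,576)))
    print(n,camera_info(n))
print(read_state())
E
```

```text
scene {'fx': 425.1115116795254, 'fy': 425.1115116795254, 'cx': 256.1496045235828, 'cy': 195.77889559929395, 'origin': array([1.4664787 , 0.26367588, 0.83326628]), 'orientation': array([ 0.54866977,  0.7104907 , -0.35235724, -0.2645918 ])}
top {'fx': 491.66920464988925, 'fy': 491.66920464988925, 'cx': 245.3999559207241, 'cy': 194.08887233835844, 'origin': array([0.48462563, 0.00450964, 1.4888088 ]), 'orientation': array([ 0.71608866, -0.69715978,  0.0232185 , -0.02541979])}
{'time': 0.1, 'joint_pos': array([ 1.16270371e+00,  2.63498357e-01, -4.88496014e-02,  1.25940575e+00,
       -2.22621067e-05,  1.41551418e+00]), 'joint_vel': array([ 9.47126981e-04, -1.05056913e-03,  4.64072485e-03,  6.67900571e-05,
       -1.09255678e-03, -1.71462748e-03]), 'joint_efforts': array([ 2.39616915e-03, -6.38576245e+01,  3.85064042e+01,  9.91558976e-03,
       -1.33912499e-04, -2.14086413e-05]), 'tcp_pos': array([0.13128516, 0.50824425, 0.40426981]), 'tool_rot': array([ 1.26068862e-01,  9.92021377e-01, -4.62920219e-04, -1.22373084e-04]), 'ft_force': array([ 0.17366884,  1.04901642, -0.49592563]), 'ft_torque': array([-0.01283947,  0.03851679, -0.03052758]), 'grip_force': 0.0, 'finger_gap': 0.085301792651991}
```

View pics/scene0.png

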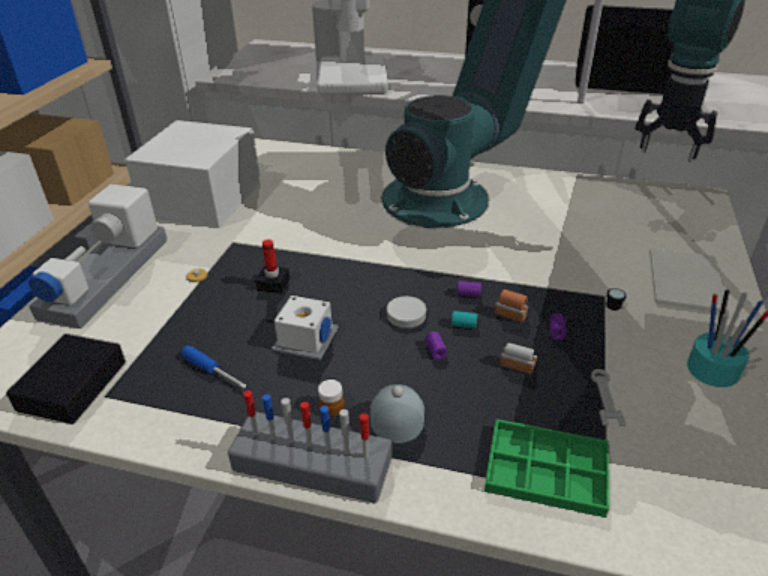

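View pics/top0.png

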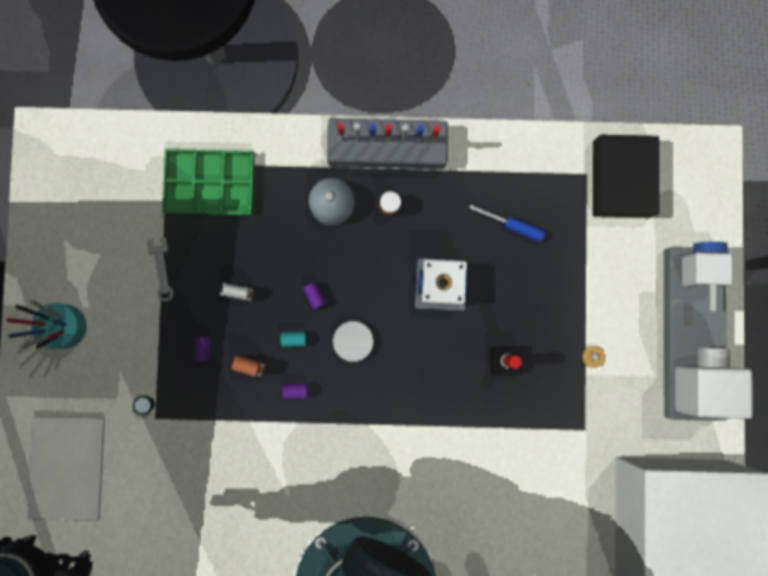

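The scene picture shows the copper bush on its cradle at (512,305), the housing at (304,325), driver and stand at (271,265), and the block at (406,312). The top picture shows the bush at (247,366), block at (353,341), housing at (443,283) and driver at (513,361), all at 1.5x scale.

Run:
```python
from h import *
p,d=[np.load("top0.npz")[k] for k in"pd"];w=world("top",d)
hsv=cv2.cvtColor(p,cv2.COLOR_RGB2HSV);H,S,V=[hsv[...,i].astype(int) for i in range(3)]
def roi(x,y,r):
    m=np.zeros(d.shape,bool);m[int(y-r):int(y+r),int(x-r):int(x+r)]=1;return m
def rep(n,m,z):
    k,l,st,c=cv2.connectedComponentsWithStats(m.astype(np.uint8));i=1+np.argmax(st[1:,4]);mm=l==i
    (cx,cy),(a,b),an=cv2.minAreaRect(cv2.findContours(mm.astype(np.uint8),0,1)[0][0])
    v,u=np.nonzero(mm);g=mm&(d>0)
    P=np.array([plane("top",x,y,z) for x,y in zip(u,v)])[:,:2];e=np.linalg.eigh(np.cov(P.T))
    print(n,st[i],"cent",P.mean(0).round(4),"rect",plane("top",cx,cy,z).round(4),(cx,cy),(a,b),"axis",np.degrees(np.arctan2(e[1][1,1],e[1][0,1])).round(1),"z50",np.percentile(w[g][:,2],[10,50,90]).round(4),"depthxy",np.median(w[g],0).round(4))
rep("bush",roi(165,244,20)&(H<16)&(S>110)&(V>70),.05)
rep("block",roi(235,227,28)&(V>120),.02)
rep("house",roi(295,189,24)&(V>150)&(S<60),.07)
rep("bore",roi(295,188,8)&((V<130)|(S>80)),.07)
rep("driver",roi(342,241,10)&((H<8)|(H>172))&(S>150)&(V>90),.112)
rep("stand",roi(340,241,18)&(w[...,2]>.022)&(w[...,2]<.04),.03)
print(w[236:250:1,320:362:3,2].round(3)[::2])
print(H[244,150:180],S[244,150:180],V[244,150:180])
# scene view
p,d=[np.load("scene0.npz")[k] for k in"pd"];w=world("scene",d)
hsv=cv2.cvtColor(p,cv2.COLOR_RGB2HSV);H,S,V=[hsv[...,i].astype(int) for i in range(3)]
m=roi(179,170,16)&((H<8)|(H>172))&(S>150)&(V>90)&(d>0);print("driver scene",np.percentile(w[m],[5,50,95],axis=0).round(4))
m=roi(203,212,30)&(abs(w[...,2]-.07)<.006)&(d>0);print("house top scene",w[m].min(0),w[m].max(0),w[m].mean(0), np.percentile(w[m][:,2],50))
m=roi(271,208,20)&(abs(w[...,2]-.02)<.006)&(V>100)&(d>0);print("block scene",np.percentile(w[m],[1,50,99],axis=0))
m=roi(341,201,14)&(H<16)&(S>110)&(d>0)&(w[...,2]>.03);print("bush scene",np.percentile(w[m],[2,50,98],axis=0).round(4))
```

```text
bush [155 237  20  14 179] cent [0.432  0.2442] rect [0.4313 0.2422 0.05  ] (164.45872497558594, 244.1376190185547) (19.922786712646484, 9.961393356323242) axis 75.6 z50 [0.0434 0.0526 0.0576] depthxy [0.4318 0.2443 0.0526]
block [222 214  27  27 561] cent [0.4863 0.0391] rect [0.4859 0.0395 0.02  ] (234.75, 227.25) (25.45584487915039, 26.16295051574707) axis 169.6 z50 [0.0153 0.0196 0.0235] depthxy [0.4863 0.0389 0.0196]
house [281 173  30  30 698] cent [ 0.6053 -0.1344] rect [ 0.6051 -0.1343  0.07  ] (295.52117919921875, 187.57608032226562) (28.264692306518555, 28.264690399169922) axis -147.9 z50 [0.0646 0.0694 0.0735] depthxy [ 0.6057 -0.1351  0.0694]
bore [291 183  10  10  77] cent [ 0.6049 -0.1336] rect [ 0.6053 -0.1342  0.07  ] (295.5, 187.5) (9.0, 9.0) axis -175.1 z50 [0.0068 0.051  0.0582] depthxy [ 0.6084 -0.1376  0.051 ]
driver [336 237  12   9  83] cent [ 0.456  -0.2628] rect [ 0.4556 -0.2612  0.112 ] (341.5, 241.0) (8.0, 11.0) axis 83.6 z50 [0.0762 0.1113 0.1148] depthxy [ 0.4558 -0.2633  0.1113]
stand [328 231  20  20 265] cent [ 0.4552 -0.262 ] rect [ 0.455  -0.2652  0.
[... 1352 characters left out ...]
110] [ 33  33  33  20  85 135 148 150 150 149 150 150 150 149 150 149 149 149
 149 150 150 150 142 106  59  45  65  23  24  24] [ 47  46  46  50  93 155 171 173 173 175 175 175 175 174 172 170 166 164
 159 155 148 126  90  77  87  85  59  34  32  32]
driver scene [[ 0.4528 -0.2717  0.055 ]
 [ 0.4629 -0.2602  0.0842]
 [ 0.4683 -0.2545  0.1137]]
house top scene [ 0.56142091 -0.17614424  0.06428018] [ 0.6471399  -0.09281419  0.07464593] [ 0.60744116 -0.13391164  0.07005324] 0.07035340122207268
block scene [[0.44934988 0.00235541 0.01609406]
 [0.49007208 0.04033818 0.02014546]
 [0.53878618 0.08610507 0.0246788 ]]
bush scene [[0.4238 0.2209 0.0332]
 [0.4409 0.245  0.0492]
 [0.4519 0.2696 0.0576]]
```

```bash
cat >> h.py <<'E'
def togo(p,off=.155):
    "shift in tool units to bring the grasp point to p"
    s=read_state();r=R.from_quat(s["tool_rot"]);g=s["tcp_pos"]+r.apply([0,0,off])
    m=r.as_matrix();print("t",round(s["time"],1),"grasp",g.round(4),"x",m[:,0].round(3),"y",m[:,1].round(3),"z",m[:,2].round(3),"gap",round(s["finger_gap"],4),"F",s["ft_force"].round(1),"J",s["joint_pos"].round(2))
    if p is not None: print("go units",(r.inv().apply(np.array(p)-g)/.025).round(2))
E
python3 - <<'E'
from h import *
for n,(x,y,r) in dict(top=(165,244,16),scene=(341,203,14)).items():
    p,d=[np.load(n+"0.npz")[k] for k in"pd"];w=world(n,d)
    h=cv2.cvtColor(p,cv2.COLOR_RGB2HSV).astype(int);m=np.zeros(d.shape,bool);m[y-r:y+r,x-r:x+r]=1
    m&=(h[...,0]<14)&(h[...,1]>100)&(h[...,2]>100)&(d>0)&(w[...,2]>.043)
    v,u=np.nonzero(m);P=np.array([plane(n,a,b,.05) for a,b in zip(u,v)])[:,:2]
    c=P.mean(0);e=np.linalg.eigh(np.cov(P.T))[1];q=(P-c)@e
    print(n,m.sum(),c.round(4),"mid",(c+e@((q.max(0)+q.min(0))/2)).round(4),np.ptp(q,0).round(4),"ang",np.degrees(np.arctan2(e[1,1],e[0,1])).round(1), "3d",w[m].mean(0).round(4))
togo([.432,.244,.25])
E
```

```text
top 142 [0.4314 0.2461] mid [0.4313 0.2456] [0.0255 0.0481] ang 73.6 3d [0.4315 0.2455 0.0533]
scene 104 [0.4346 0.2452] mid [0.4347 0.2448] [0.033  0.0539] ang 68.6 3d [0.4378 0.2452 0.0524]
t 0.1 grasp [0.1312 0.5081 0.2493] x [-0.968  0.25   0.   ] y [ 0.25   0.968 -0.001] z [-0.    -0.001 -1.   ] gap 0.0853 F [ 0.2  1.  -0.5] J [ 1.16  0.26 -0.05  1.26 -0.    1.42]
go units [-14.29  -7.22  -0.02]
```

```bash
python3 -m inch '[[0,-0.95,-0.48,0,0,0,0],[0,-0.95,-0.48,0,0,0,0],[0,-0.95,-0.48,0,0,0,0],[0,-0.95,-0.48,0,0,0,0],[0,-0.95,-0.48,0,0,0,0],[0,-0.95,-0.48,0,0,0,0],[0,-0.95,-0.48,0,0,0,0],[0,-0.95,-0.48,0,0,0,0],[0,-0.95,-0.48,0,0,0,0],[0,-0.95,-0.48,0,0,0,0]]' && python3 -m inch '[[0,-0.95,-0.48,0,0,0,0],[0,-0.95,-0.48,0,0,0,0],[0,-0.95,-0.48,0,0,0,0],[0,-0.95,-0.48,0,0,0,0],[0,-0.95,-0.48,0,0,0,0],[0,0,0,0,0,0,-1],[0,0,0,0,0,0,-1],[0,0,0,0,0,0,-1],[0,0,0,0,0,0,-1],[0,0,0,0,0,0,-1]]' >/dev/null && python3 -m inch '[[0,0,0,0,0,0,-1],[0,0,0,0,0,0,-1],[0,0,0,0,0,0,-1],[0,0,0,0,0,0,-1],[0,0,0,0,0,0,-1],[0,0,0,0,0,0,-1],[0,0,0,0,0,0,-1],[0,0,0,0,0,0,-1],[0,0,0,0,0,0,-1],[0,0,0,0,0,0,-1]]' >/dev/null && python3 -m inch '[[0,0,0,0,0,0,-1],[0,0,0,0,0,0,-1],[0,0,0,0,0,0,-1],[0,0,0,0,0,0,-1],[0,0,0,0,0,0,-1],[0,0,0,0,0,0,-1],[0,0,0,0,0,0,-1]]' ; python3 -c "
from h import *
togo([.4315,.2455,.15])"
```

```text
time: 1.1
tcp_pos: [0.3319, 0.3319, 0.4045]
tool_rot: [0.126, 0.992, -0.0, -0.0]
ft_force: [0.5, 0.6, 0.1]
finger_gap: 0.0852
grip_force: 0.0
time: 3.8
tcp_pos: [0.4312, 0.2449, 0.4044]
tool_rot: [-0.6, 0.8, 0.0, -0.0]
ft_force: [0.4, 0.3, 0.4]
finger_gap: 0.0855
grip_force: 0.0
t 3.8 grasp [0.4311 0.2449 0.2494] x [-0.281 -0.96   0.   ] y [-0.96   0.281  0.001] z [-0.001 -0.    -1.   ] gap 0.0855 F [0.4 0.3 0.4] J [ 0.35  0.21 -0.12  1.24  0.   -0.93]
go units [-0.03 -0.01  3.98]
```

```bash
python3 -m inch '[[0,0,0,0,0,1,0],[0,0,0,0,0,1,0],[0,0,0,0,0,1,0],[0,0,0,0,0,1,0],[0,0,0,0,0,1,0],[0,0,0,0,0,1,0],[0,0,0,0,0,1,0],[0,0,0,0,0,1,0],[0,0,0,0,0,1,0],[0,0,0,0,0,0,0]]' >/dev/null; python3 -c "
from h import *
togo([.4315,.2455,.042])"
```

```text
t 4.8 grasp [0.4053 0.1576 0.2786] x [-0.228 -0.775  0.59 ] y [-0.959  0.283  0.002] z [-0.168 -0.565 -0.807] gap 0.0849 F [-0.7  0.4  0. ] J [ 0.45  0.42  0.09  1.7  -0.45 -0.73]
go units [-8.54 -0.02  5.48]
```

```bash
python3 -m inch '[[0,-0.95,0,0,0,0,0],[0,-0.95,0,0,0,0,0],[0,-0.95,0,0,0,0,0],[0,-0.95,0,0,0,0,0],[0,-0.95,0,0,0,0,0],[0,-0.95,0,0,0,0,0],[0,-0.95,0,0,0,0,0],[0,-0.95,0,0,0,0,0],[0,-0.94,0,0,0,0,0],[0,0,0,0.9,0,0,0]]' >/dev/null && python3 -m inch '[[0,0,0,0.9,0,0,0],[0,0,0,0.9,0,0,0],[0,0,0,0.9,0,0,0],[0,0,0,0.9,0,0,0],[0,0,0,0.5,0,0,0],[0,0,0,0.4,0,0,0],[0,0,0,0,0,0,0]]'; python3 -c "
from h import *
togo([.4315,.2455,.042])
p,d=camera('scene');cv2.imwrite('pics/s1.png',cv2.resize(p[120:280,240:440,::-1],(800,640)[:2] and (750,600)))"
```

```text
time: 6.5
tcp_pos: [0.4576, 0.3339, 0.1695]
tool_rot: [-0.569, 0.762, -0.184, -0.248]
ft_force: [0.4, 0.2, 0.2]
finger_gap: 0.0855
grip_force: 0.0
t 6.5 grasp [0.4316 0.2466 0.0441] x [-0.23  -0.776  0.587] y [-0.959  0.284  0.001] z [-0.168 -0.563 -0.809] gap 0.0855 F [0.4 0.2 0.2] J [ 0.56  0.71 -0.05  1.31 -0.4  -0.62]
go units [-0.01 -0.01  0.09]
```

View pics/s1.png

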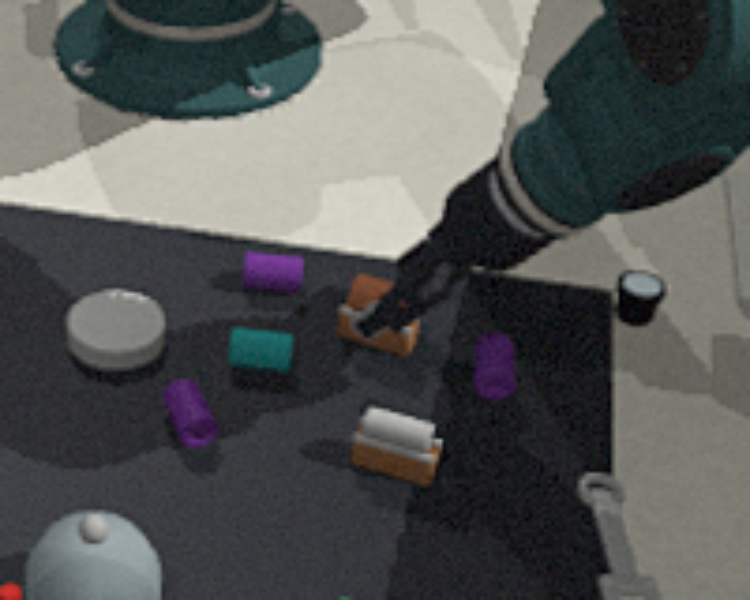

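The fingers straddle the bush at about (375,310); the wrist is clear of everything.

```bash
python3 -m inch '[[255,0,0,0,0,0,0],[255,0,0,0,0,0,0],[255,0,0,0,0,0,0],[255,0,0,0,0,0,0],[255,0,0,0,0,0,0],[255,0,0,0,0,0,0],[255,0,0,0,0,0,0],[255,0,0,0,0,0,0]]' && python3 -m inch '[[255,0.3,0,-0.4,0,0,0],[255,0.59,0,-0.81,0,0,0],[255,0.59,0,-0.81,0,0,0],[255,0.59,0,-0.81,0,0,0],[255,0.59,0,-0.81,0,0,0],[255,0.59,0,-0.81,0,0,0],[255,0.59,0,-0.81,0,0,0],[255,0.59,0,-0.81,0,0,0]]'; python3 -c "
from h import *
togo(None)"
```

```text
time: 7.35
tcp_pos: [0.4582, 0.3346, 0.1704]
tool_rot: [-0.569, 0.762, -0.186, -0.247]
ft_force: [4.0, -0.8, 5.6]
finger_gap: 0.0286
grip_force: 59.2
time: 8.15
tcp_pos: [0.4572, 0.334, 0.3596]
tool_rot: [-0.569, 0.762, -0.185, -0.248]
ft_force: [0.8, 0.0, -2.9]
finger_gap: 0.0284
grip_force: 59.3
t 8.2 grasp [0.4313 0.2467 0.2342] x [-0.23  -0.776  0.587] y [-0.959  0.284  0.   ] z [-0.167 -0.563 -0.809] gap 0.0284 F [ 0.8  0.  -2.9] J [ 0.56  0.57  0.23  1.73 -0.4  -0.62]
```

```bash
python3 -m inch '[[255,0,0,0,0,-1,0],[255,0,0,0,0,-1,0],[255,0,0,0,0,-1,0],[255,0,0,0,0,-1,0],[255,0,0,0,0,-1,0],[255,0,0,0,0,-1,0],[255,0,0,0,0,-1,0],[255,0,0,0,0,-1,0],[255,0,0,0,0,-1,0]]' >/dev/null && python3 -m inch '[[255,0,0,0,0,0,1],[255,0,0,0,0,0,1],[255,0,0,0,0,0,1],[255,0,0,0,0,0,1],[255,0,0,0,0,0,1],[255,0,0,0,0,0,1],[255,0,0,0,0,0,1],[255,0,0,0,0,0,1],[255,0,0,0,0,0,1],[255,0,0,0,0,0,1]]' >/dev/null && python3 -m inch '[[255,0,0,0,0,0,1],[255,0,0,0,0,0,1],[255,0,0,0,0,0,1],[255,0,0,0,0,0,1],[255,0,0,0,0,0,1],[255,0,0,0,0,0,1],[255,0,0,0,0,0,1],[255,0,0,0,0,0,1],[255,0,0,0,0,0,0.4],[255,0,0,0,0,0,0]]' ; python3 -c "
from h import *
togo([.37,.039,.25])"
```

```text
time: 11.05
tcp_pos: [0.4573, 0.334, 0.3582]
tool_rot: [0.0, 1.0, 0.0, -0.0]
ft_force: [-1.0, -0.1, -1.5]
finger_gap: 0.0286
grip_force: 59.3
t 11.1 grasp [0.4573 0.334  0.2032] x [-1.     0.001  0.   ] y [0.001 1.    0.   ] z [-0.  0. -1.] gap 0.0286 F [-1.  -0.1 -1.5] J [ 0.49  0.35 -0.05  1.17  0.    0.49]
go units [  3.48 -11.8   -1.87]
```

```bash
python3 -m inch '[[255,0.29,-0.98,0,0,0,0],[255,0.29,-0.98,0,0,0,0],[255,0.29,-0.98,0,0,0,0],[255,0.29,-0.98,0,0,0,0],[255,0.29,-0.98,0,0,0,0],[255,0.29,-0.98,0,0,0,0],[255,0.29,-0.98,0,0,0,0],[255,0.29,-0.98,0,0,0,0],[255,0.29,-0.98,0,0,0,0],[255,0.29,-0.98,0,0,0,0]]' >/dev/null && python3 -m inch '[[255,0.29,-0.98,0,0,0,0],[255,0.29,-0.98,0,0,0,0],[255,0,0,0,0,-1,0],[255,0,0,0,0,-1,0],[255,0,0,0,0,-1,0],[255,0,0,0,0,-1,0],[255,0,0,0,0,-1,0],[255,0,0,0,0,-1,0],[255,0,0,0,0,-1,0],[255,0,0,0,0,-1,0]]' >/dev/null && python3 -m inch '[[255,0,0,0,0,-1,0],[255,0,0,0,0,-1,0],[255,0,0,0,0,-1,0],[255,0,0,0,0,-1,0],[255,0,0,0,0,-1,0],[255,0,0,0,0,-0.5,0],[255,0,0,0,0,0,0],[255,0,0,0,0,0,0]]'; python3 -c "
from h import *
togo([.487,.0395,.1])
for n in ('scene','top'):
    p,d=camera(n);np.savez(n+'2.npz',p=p,d=d)
    cv2.imwrite(f'pics/{n}2.png',p[...,::-1])
p=np.load('scene2.npz')['p'];cv2.imwrite('pics/s2.png',cv2.resize(p[100:240,190:365,::-1],(750,600)))"
```

```text
time: 13.85
tcp_pos: [0.37, 0.0402, 0.3578]
tool_rot: [0.0, 0.891, -0.001, 0.453]
ft_force: [0.6, 0.6, -1.3]
finger_gap: 0.0283
grip_force: 59.7
t 13.8 grasp [0.4952 0.0401 0.2665] x [-0.589  0.    -0.808] y [ 0.001  1.    -0.001] z [ 0.808 -0.001 -0.589] gap 0.0283 F [ 0.6  0.6 -1.3] J [-0.15 -0.25 -1.01 -0.12  0.12 -0.09]
go units [ 5.58 -0.02  3.66]
```

View pics/s2.png

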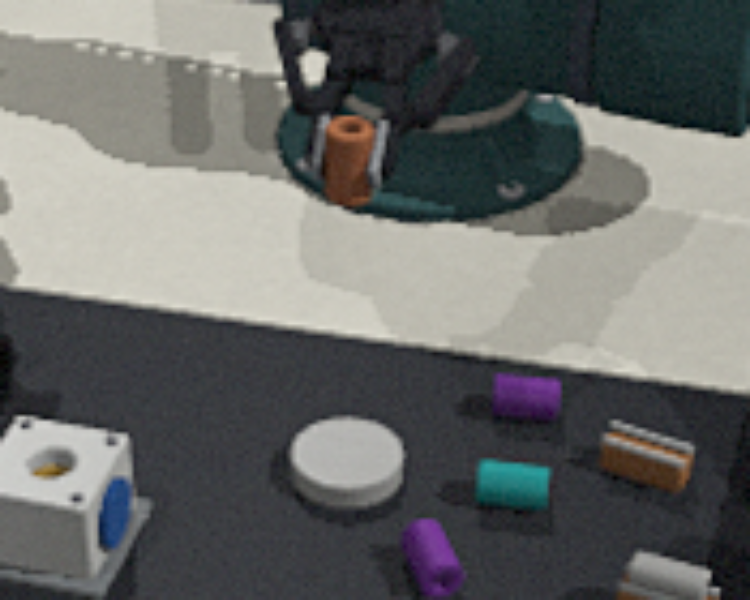

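The bush is held upright at (350,160) with its bottom near (348,205); the block is at (347,460) and the path to it is clear.

Run:
```python
from h import *
for n in("scene","top"):
    p,d=[np.load(n+"2.npz")[k] for k in"pd"];w=world(n,d)
    h=cv2.cvtColor(p,cv2.COLOR_RGB2HSV).astype(int)
    m=(h[...,0]<16)&(h[...,1]>100)&(h[...,2]>60)&(d>0)&(w[...,2]>.2)&(abs(w[...,0]-.495)<.05)&(abs(w[...,1]-.04)<.05)
    print(n,m.sum())
    if m.sum(): print(np.percentile(w[m],[0,2,25,50,75,98,100],axis=0).round(4))
    if n=="scene":
        v,u=np.nonzero(m);print(u.min(),u.max(),v.min(),v.max())
        i=camera_info(n);f=np.array([i["origin"][0]-.495,i["origin"][1]-.04]);f/=np.hypot(*f)
        for a in(v.min(),v.max()):
            uu=u[v==a].mean();r=R.from_quat(i["orientation"]).as_matrix()@np.array([(uu-i["cx"])/i["fx"],(a-i["cy"])/i["fy"],1])
            for k in(-.015,.015):
                c=np.array([.495,.04])+k*f;t=((c-i["origin"][:2])@f)/(r[:2]@f);print(a,k,(i["origin"]+t*r).round(4))
```

```text
scene 202
[[0.471  0.0249 0.2402]
 [0.489  0.028  0.2412]
 [0.5068 0.035  0.2549]
 [0.5105 0.0414 0.2724]
 [0.5127 0.0484 0.2834]
 [0.516  0.0541 0.2882]
 [0.5188 0.0552 0.2888]]
266 276 127 147
127 -0.015 [0.4809 0.0342 0.2832]
127 0.015 [0.5102 0.041  0.2995]
147 -0.015 [0.4802 0.0375 0.2212]
147 0.015 [0.5094 0.0442 0.2393]
top 66
[[0.4884 0.0279 0.2727]
 [0.4885 0.028  0.2832]
 [0.4936 0.0331 0.2866]
 [0.5007 0.0428 0.2875]
 [0.5077 0.05   0.2889]
 [0.5129 0.055  0.292 ]
 [0.5129 0.0557 0.2938]]
```

```bash
python3 -m inch '[[255,0.78,0,0.5,0,0,0],[255,0.78,0,0.5,0,0,0],[255,0.78,0,0.5,0,0,0],[255,0.78,0,0.5,0,0,0],[255,0.78,0,0.5,0,0,0],[255,0.78,0,0.5,0,0,0],[255,0.78,0,0.5,0,0,0],[255,0.78,0,0.5,0,0,0],[255,0.78,0,0.5,0,0,0],[255,0,0,0,0,0,0]]' >/dev/null; python3 -m inch '[[255,0,0,0,0,0,0]]'; python3 -c "
from h import *
togo([.4825,.0395,.05])"
```

```text
time: 15.05
tcp_pos: [0.4124, 0.0452, 0.2292]
tool_rot: [0.001, 0.912, -0.001, 0.411]
ft_force: [0.6, 0.1, -1.9]
finger_gap: 0.0284
grip_force: 59.7
t 15.1 grasp [0.5285 0.0449 0.1265] x [-0.662  0.001 -0.749] y [ 0.002  1.    -0.001] z [ 0.749 -0.002 -0.662] gap 0.0284 F [ 0.6  0.1 -1.9] J [-0.11  0.11 -1.18 -0.56  0.08 -0.07]
go units [ 3.51 -0.22  0.65]
```

```bash
python3 -m inch '[[255,-0.7,0.95,-0.6,0,0,0],[255,-0.7,0.95,-0.6,0,0,0],[255,-0.7,0.95,-0.6,0,0,0],[255,-0.7,0.95,-0.6,0,0,0],[255,-0.7,0.95,-0.6,0,0,0],[255,-0.66,0,0.75,0,0,0],[255,-0.66,0,0.75,0,0,0],[255,-0.66,0,0.75,0,0,0],[255,0,0,0,0,0,0]]'; python3 -c "
from h import *
togo(None)"
```

```text
time: 15.95
tcp_pos: [0.491, 0.1637, 0.3454]
tool_rot: [0.001, 0.911, -0.001, 0.412]
ft_force: [-0.1, 0.1, -1.3]
finger_gap: 0.0286
grip_force: 59.9
t 15.9 grasp [0.6074 0.1633 0.243 ] x [-0.66   0.002 -0.751] y [ 0.003  1.    -0.   ] z [ 0.751 -0.002 -0.66 ] gap 0.0286 F [-0.1  0.1 -1.3] J [ 0.2   0.05 -0.74 -0.06 -0.15  0.13]
```

```bash
python3 -m inch '[[255,0,0,0,0,-0.66,0],[255,0,0,0,0,-0.66,0],[255,0,0,0,0.81,0,0.59],[255,0,0,0,0.81,0,0.59],[255,0,0,0,0.81,0,0.59],[255,0,0,0,0.81,0,0.59],[255,0,0,0,0.81,0,0.59],[255,0,0,0,0.81,0,0.59],[255,0,0,0,0.81,0,0.59],[255,0,0,0,0.81,0,0.59]]'>/dev/null && python3 -m inch '[[255,0,0,0,0.81,0,0.59],[255,0,0,0,0.81,0,0.59],[255,0,0,0,0.81,0,0.59],[255,0,0,0,0.81,0,0.59],[255,0,0,0,0.81,0,0.59],[255,0,0,0,0.81,0,0.59],[255,0,0,0,0.81,0,0.59],[255,0,0,0,0.81,0,0.59],[255,0,0,0,0.81,0,0.59],[255,0,0,0,0.81,0,0.59]]' >/dev/null && python3 -m inch '[[255,0,0,0,0.81,0,0.59],[255,0,0,0,0.81,0,0.59],[255,0,0,0,0.81,0,0.59],[255,0,0,0,0.81,0,0.59],[255,0,0,0,0.4,0,0.3],[255,0,0,0,0,0,0]]'; python3 -c "
from h import *
togo([.486,.0425,.1])"
```

```text
time: 18.55
tcp_pos: [0.4889, 0.1636, 0.3447]
tool_rot: [0.632, 0.628, -0.322, 0.319]
ft_force: [0.1, 0.9, -1.4]
finger_gap: 0.0281
grip_force: 60.0
t 18.6 grasp [0.488  0.0383 0.2535] x [ 0.003  0.589 -0.808] y [ 1.    -0.006 -0.001] z [-0.006 -0.808 -0.589] gap 0.0281 F [ 0.1  0.9 -1.4] J [ 0.33  0.46 -0.07  1.47 -0.87  2.11]
go units [ 5.06 -0.07  3.48]
```

```bash
python3 -m inch '[[255,0.8,-0.01,0.55,0,0,0],[255,0.8,-0.01,0.55,0,0,0],[255,0.8,-0.01,0.55,0,0,0],[255,0.8,-0.01,0.55,0,0,0],[255,0.8,-0.01,0.55,0,0,0],[255,0.8,-0.01,0.55,0,0,0],[255,0.8,-0.01,0.55,0,0,0],[255,0.8,-0.01,0.55,0,0,0],[255,0,0,0,0,0,0]]'; python3 -c "
from h import *
togo([.486,.0435,.05])"
```

```text
time: 19.45
tcp_pos: [0.4861, 0.1688, 0.1489]
tool_rot: [0.631, 0.629, -0.323, 0.319]
ft_force: [-0.2, -0.5, -1.6]
finger_gap: 0.0283
grip_force: 59.9
t 19.4 grasp [0.4852 0.0434 0.0578] x [-0.     0.588 -0.809] y [ 1.    -0.004 -0.004] z [-0.006 -0.809 -0.588] gap 0.0283 F [-0.2 -0.5 -1.6] J [ 0.34  0.66 -0.32  1.03 -0.86  2.12]
go units [0.25 0.03 0.18]
```

```bash
python3 -m inch '[[255,0.12,0.01,0.085,0,0,0],[255,0.12,0.01,0.085,0,0,0],[255,0,0,0,0,0,0]]'; for i in 1 2 3; do :; done; python3 -m inch '[[255,0.032,0,0.024,0,0,0],[255,0,0,0,0,0,0]]' | grep -E "tcp|force"; python3 -m inch '[[255,0.032,0,0.024,0,0,0],[255,0,0,0,0,0,0]]' | grep -E "tcp|force"; python3 -m inch '[[255,0.032,0,0.024,0,0,0],[255,0,0,0,0,0,0]]' | grep -E "tcp|force"
```

```text
time: 19.75
tcp_pos: [0.4877, 0.1691, 0.1434]
tool_rot: [0.632, 0.629, -0.322, 0.32]
ft_force: [0.5, 0.2, -2.1]
finger_gap: 0.0285
grip_force: 59.9
tcp_pos: [0.4876, 0.1691, 0.1421]
ft_force: [0.1, -0.4, -1.1]
grip_force: 59.9
tcp_pos: [0.4875, 0.169, 0.1408]
ft_force: [0.5, -0.2, -1.5]
grip_force: 59.9
tcp_pos: [0.4875, 0.169, 0.1397]
ft_force: [-0.5, 0.0, -1.6]
grip_force: 59.9
```

```bash
python3 -m inch '[[255,0.032,0,0.024,0,0,0],[255,0,0,0,0,0,0]]' | grep -E "tcp|ft_force"; python3 -m inch '[[255,0.032,0,0.024,0,0,0],[255,0,0,0,0,0,0]]' | grep -E "tcp|ft_force"
```

```text
tcp_pos: [0.4875, 0.169, 0.1386]
ft_force: [-0.5, -0.2, -1.9]
tcp_pos: [0.4875, 0.169, 0.1382]
ft_force: [-1.3, 1.7, 5.2]
```

```bash
python3 -m inch '[[255,0.032,0,0.024,0,0,0],[255,0,0,0,0,0,0]]' | grep -E "tcp|ft_force"; python3 -c "
from h import *
p,d=camera('scene');np.savez('scene3.npz',p=p,d=d);cv2.imwrite('pics/s3.png',cv2.resize(p[150:240,220:332,::-1],(746,600)))
w=world('scene',d);h=cv2.cvtColor(p,cv2.COLOR_RGB2HSV).astype(int)
m=(h[...,0]<16)&(h[...,1]>100)&(h[...,2]>60)&(d>0)&(abs(w[...,0]-.49)<.05)&(abs(w[...,1]-.04)<.05)
print(m.sum(),np.percentile(w[m],[0,2,50,98,100],axis=0).round(4))"
```

```text
tcp_pos: [0.4873, 0.169, 0.1379]
ft_force: [-5.7, 6.6, 19.9]
80 [[0.472  0.027  0.0198]
 [0.4751 0.0287 0.0226]
 [0.4947 0.0397 0.0655]
 [0.5029 0.0535 0.0707]
 [0.5036 0.0545 0.0719]]
```

View pics/s3.png

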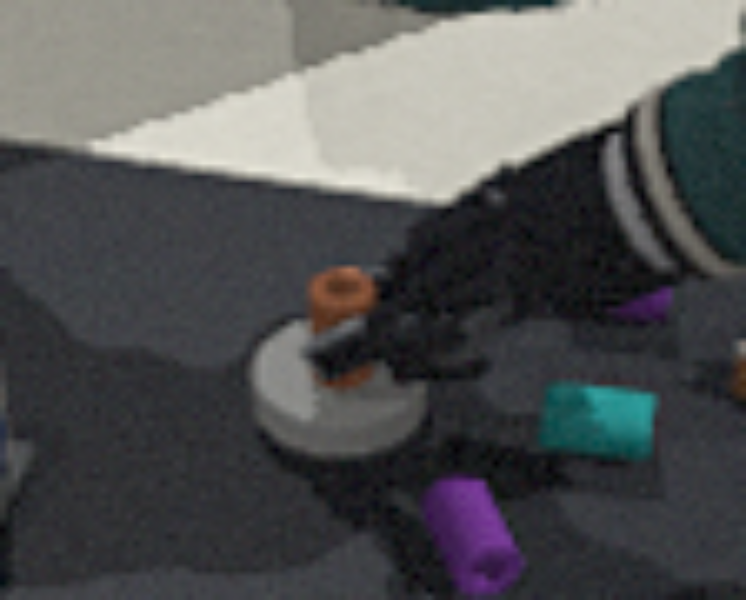

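The bush stands upright on the block at (342,330), bottom in contact (force 20 N). I'll ease off slightly and let go.

```bash
python3 -m inch '[[255,-0.028,0,-0.02,0,0,0],[255,0,0,0,0,0,0]]' | grep -E "tcp|ft_force"; python3 -m inch '[[0,0,0,0,0,0,0],[0,0,0,0,0,0,0],[0,0,0,0,0,0,0],[0,0,0,0,0,0,0],[0,0,0,0,0,0,0]]' | grep -vE "rot"; python3 -m inch '[[0,0,0,-0.4,0,0,0],[0,0,0,-0.9,0,0,0],[0,0,0,-0.9,0,0,0],[0,0,0,-0.9,0,0,0],[0,0,0,-0.9,0,0,0],[0,0,0,0,0,0,0]]' | grep -vE "rot"
python3 - <<'E'
from h import *
togo(None)
for n in("scene","top"):
    p,d=camera(n);np.savez(n+"4.npz",p=p,d=d);w=world(n,d);h=cv2.cvtColor(p,cv2.COLOR_RGB2HSV).astype(int)
    m=(h[...,0]<16)&(h[...,1]>100)&(h[...,2]>50)&(d>0)&(abs(w[...,0]-.49)<.05)&(abs(w[...,1]-.04)<.05)
    print(n,m.sum(),np.percentile(w[m],[2,50,98],axis=0).round(4))
    if n=="top":
        m&=w[...,2]>.05
        (cx,cy),r=cv2.minEnclosingCircle(np.argwhere(m)[:,::-1].astype(np.float32));print((cx,cy),r,plane(n,cx,cy,.068),np.mean([plane(n,a,b,.068) for b,a in np.argwhere(m)],0))
E
```

```text
tcp_pos: [0.4875, 0.169, 0.1381]
ft_force: [-3.6, 2.5, 9.2]
time: 21.7
tcp_pos: [0.4875, 0.169, 0.1376]
ft_force: [0.3, 1.2, 0.5]
finger_gap: 0.0854
grip_force: 0.0
time: 22.3
tcp_pos: [0.4883, 0.2515, 0.1974]
ft_force: [-0.3, 1.5, -0.2]
finger_gap: 0.0855
grip_force: 0.0
t 22.3 grasp [0.4879 0.1263 0.1061] x [ 0.003  0.589 -0.808] y [ 1.    -0.004  0.   ] z [-0.003 -0.808 -0.589] gap 0.0855 F [-0.3  1.5 -0.2] J [ 0.47  0.69 -0.1   1.34 -0.8   2.29]
scene 151 [[0.4762 0.0286 0.0232]
 [0.497  0.0409 0.0534]
 [0.5028 0.0538 0.0697]]
top 43 [[0.475  0.0289 0.0543]
 [0.4868 0.0402 0.0678]
 [0.4982 0.0522 0.0733]]
(234.08139038085938, 226.56976318359375) 4.611118316650391 [0.48773841 0.04035698 0.068     ] [0.48739882 0.04017012 0.068     ]
```

Run:
```python
from h import *
s=read_state();r=R.from_quat(s["tool_rot"])
t=R.from_matrix(np.array([[-1,0,0],[0,1,0],[0,0,-1]]).T)
rv=(r.inv()*t).as_rotvec();n=np.degrees(rv)/4;print(n,np.linalg.norm(n),n/26,n/25)
```

```text
[-10.56865325  10.49035427 -20.72438193] 25.51948217762506 [-0.40648666  0.40347516 -0.79709161] [-0.42274613  0.41961417 -0.82897528]
```

```bash
python3 -m inch '[[0,-0.8,0,-0.58,0,0,0],[0,-0.8,0,-0.58,0,0,0],[0,-0.8,0,-0.58,0,0,0],[0,-0.8,0,-0.58,0,0,0],[0,0,0,0,-0.41,0.4,-0.8],[0,0,0,0,-0.41,0.4,-0.8],[0,0,0,0,-0.41,0.4,-0.8],[0,0,0,0,-0.41,0.4,-0.8],[0,0,0,0,-0.41,0.4,-0.8],[0,0,0,0,-0.41,0.4,-0.8]]' >/dev/null && python3 -m inch '[[0,0,0,0,-0.41,0.4,-0.8],[0,0,0,0,-0.41,0.4,-0.8],[0,0,0,0,-0.41,0.4,-0.8],[0,0,0,0,-0.41,0.4,-0.8],[0,0,0,0,-0.41,0.4,-0.8],[0,0,0,0,-0.41,0.4,-0.8],[0,0,0,0,-0.41,0.4,-0.8],[0,0,0,0,-0.41,0.4,-0.8],[0,0,0,0,-0.41,0.4,-0.8],[0,0,0,0,-0.41,0.4,-0.8]]' >/dev/null && python3 -m inch '[[0,0,0,0,-0.41,0.4,-0.8],[0,0,0,0,-0.41,0.4,-0.8],[0,0,0,0,-0.41,0.4,-0.8],[0,0,0,0,-0.41,0.4,-0.8],[0,0,0,0,-0.41,0.4,-0.8],[0,0,0,0,-0.41,0.4,-0.8],[0,0,0,0,-0.41,0.4,-0.8],[0,0,0,0,-0.41,0.4,-0.8],[0,0,0,0,-0.41,0.4,-0.8],[0,0,0,0,-0.41,0.4,-0.8]]'
python3 - <<'E'
from h import *
togo([.4866,.040,.15])
r=R.from_quat(read_state()["tool_rot"]);t=R.from_matrix(np.array([[-1,0,0],[0,1,0],[0,0,-1]]).T)
print(np.degrees((r.inv()*t).as_rotvec())/4)
E
```

```text
time: 25.4
tcp_pos: [0.488, 0.2486, 0.2945]
tool_rot: [-0.004, 1.0, -0.0, 0.002]
ft_force: [0.2, 1.0, 0.1]
finger_gap: 0.085
grip_force: 0.0
t 25.4 grasp [0.4885 0.2486 0.1395] x [-1.    -0.009 -0.003] y [-0.009  1.    -0.   ] z [ 0.003 -0.    -1.   ] gap 0.085 F [0.2 1.  0.1] J [ 0.32  0.36 -0.22  0.99 -0.    0.31]
go units [ 0.15 -8.34 -0.42]
[-0.00059513  0.04461733  0.12739148]
```

```bash
python3 -m inch '[[0,0.02,-0.93,0,0,0.04,0.13],[0,0.02,-0.93,0,0,0,0],[0,0.02,-0.93,0,0,0,0],[0,0.02,-0.93,0,0,0,0],[0,0.02,-0.93,0,0,0,0],[0,0.02,-0.93,0,0,0,0],[0,0.02,-0.93,0,0,0,0],[0,0.01,-0.93,0,0,0,0],[0,0,-0.9,0,0,0,0],[0,0,0,0,0,0,0]]' >/dev/null;  python3 -c "
from h import *
togo([.4866,.040,.062])"
```

```text
t 26.4 grasp [0.484  0.0384 0.1397] x [-1.     0.005 -0.001] y [ 0.005  1.    -0.001] z [ 0.001 -0.001 -1.   ] gap 0.0855 F [ 0.2 -0.9  0.2] J [-0.09  0.26 -0.37  0.94 -0.   -0.08]
go units [-0.1   0.07  3.11]
```

```bash
python3 -m inch '[[0,-0.1,0.07,0.6,0,0,-0.07],[0,0,0,0.9,0,0,0],[0,0,0,0.9,0,0,0],[0,0,0,0.5,0,0,0],[0,0,0,0.2,0,0,0],[255,0,0,0,0,0,0],[255,0,0,0,0,0,0],[255,0,0,0,0,0,0],[255,0,0,0,0,0,0],[255,0,0,0,0,0,0]]' >/dev/null; python3 -m inch '[[255,0,0,0,0,0,0],[255,0,0,0,0,0,0],[255,0,0,0,0,0,0]]'; python3 -c "
from h import *
togo([.605,-.1342,.14])"
```

```text
time: 27.7
tcp_pos: [0.4871, 0.0429, 0.2187]
tool_rot: [-0.002, 1.0, -0.0, 0.002]
ft_force: [-2.1, -1.1, 8.7]
finger_gap: 0.0282
grip_force: 58.8
t 27.7 grasp [0.4876 0.0428 0.0637] x [-1.    -0.003 -0.003] y [-0.003  1.    -0.001] z [ 0.003 -0.001 -1.   ] gap 0.0282 F [-2.1 -1.1  8.7] J [-0.08  0.34 -0.49  0.74 -0.   -0.08]
go units [-4.68 -7.1  -3.03]
```

```bash
python3 -m inch '[[255,0,0,-0.4,0,0,0],[255,0,0,-0.8,0,0,0],[255,0,0,-0.8,0,0,0],[255,0,0,-0.8,0,0,0],[255,0,0,-0.8,0,0,0],[255,-0.6,-0.9,0,0,0,0],[255,-0.6,-0.9,0,0,0,0],[255,-0.6,-0.9,0,0,0,0],[255,-0.6,-0.9,0,0,0,0],[255,-0.6,-0.9,0,0,0,0]]' >/dev/null; python3 -m inch '[[255,-0.6,-0.9,0,0,0,0],[255,-0.6,-0.9,0,0,0,0],[255,-0.5,-0.8,0,0,0,0],[255,0,0,0,0,0,0],[255,0,0,0,0,0,0]]'
python3 - <<'E'
from h import *
togo([.6053,-.1343,.12])
r=R.from_quat(read_state()["tool_rot"]);t=R.from_matrix(np.array([[-1,0,0],[0,1,0],[0,0,-1]]).T)
print(np.degrees((r.inv()*t).as_rotvec())/4)
g=(read_state()["tcp_pos"])
for n in("scene","top"):
    p,d=camera(n);np.savez(n+"5.npz",p=p,d=d);w=world(n,d);h=cv2.cvtColor(p,cv2.COLOR_RGB2HSV).astype(int)
    m=(h[...,0]<16)&(h[...,1]>100)&(h[...,2]>60)&(d>0)&(abs(w[...,0]-g[0])<.05)&(abs(w[...,1]-g[1])<.05)&(w[...,2]>.08)
    print(n,m.sum(),np.percentile(w[m],[2,50,98],axis=0).round(4) if m.sum() else "")
p=np.load('scene5.npz')['p'];cv2.imwrite('pics/s5.png',cv2.resize(p[140:260,140:290,::-1],(750,600)))
E
```

```text
time: 29.2
tcp_pos: [0.6047, -0.1343, 0.3085]
tool_rot: [-0.001, 1.0, -0.0, 0.001]
ft_force: [-0.1, 0.2, -1.7]
finger_gap: 0.0285
grip_force: 59.6
t 29.2 grasp [ 0.6049 -0.1343  0.1535] x [-1.    -0.003 -0.002] y [-0.003  1.    -0.   ] z [ 0.002 -0.    -1.   ] gap 0.0285 F [-0.1  0.2 -1.7] J [-0.35  0.46  0.    1.11  0.   -0.35]
go units [-0.01  0.    1.34]
[-0.00579138  0.02170208  0.03841182]
scene 166 [[ 0.5939 -0.147   0.1137]
 [ 0.6143 -0.1321  0.1395]
 [ 0.6189 -0.1186  0.1594]]
top 0
```

View pics/s5.png

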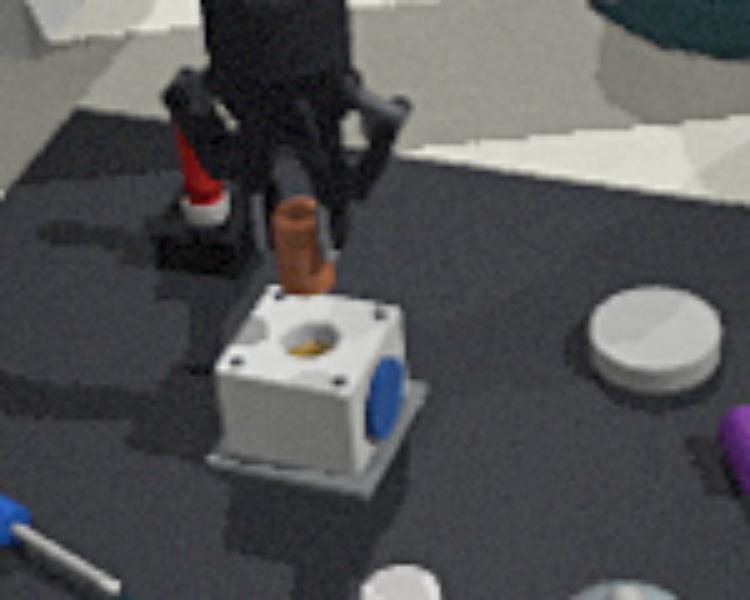

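The bush is centred over the bore: bush axis near column 303 and mouth near (312,340). Descending.

```bash
python3 -m inch '[[255,0,0,0.5,0,0.02,0.04],[255,0,0,0.5,0,0,0],[255,0,0,0.4,0,0,0],[255,0,0,0,0,0,0]]' | grep -E "tcp|ft_f"; python3 -m inch '[[255,0,0,0.12,0,0,0],[255,0,0,0,0,0,0]]' | grep -E "tcp|ft_f";python3 -m inch '[[255,0,0,0.12,0,0,0],[255,0,0,0,0,0,0]]' | grep -E "tcp|ft_f"
```

```text
tcp_pos: [0.6043, -0.1338, 0.2712]
ft_force: [-0.0, 0.7, -0.7]
tcp_pos: [0.6049, -0.1342, 0.2701]
ft_force: [-0.4, -0.1, -0.3]
tcp_pos: [0.6051, -0.1345, 0.2674]
ft_force: [1.7, -2.8, -2.8]
```

```bash
python3 -m inch '[[255,0,0,0.12,0,0,0],[255,0,0,0,0,0,0]]' | grep -E "tcp|ft_f";python3 -m inch '[[255,0,0,0.12,0,0,0],[255,0,0,0,0,0,0]]' | grep -E "tcp|ft_f"
```

```text
tcp_pos: [0.6051, -0.1345, 0.2642]
ft_force: [3.1, -5.0, -3.9]
tcp_pos: [0.6051, -0.1345, 0.2611]
ft_force: [2.8, -5.7, -2.4]
```

```bash
python3 -m inch '[[255,-0.02,-0.03,0.08,0,0,0],[255,0,0,0,0,0,0]]' | grep -E "tcp|ft_f";python3 -m inch '[[255,0,0,0.08,0,0,0],[255,0,0,0,0,0,0]]' | grep -E "tcp|ft_f";python3 -m inch '[[255,0,0,0.08,0,0,0],[255,0,0,0,0,0,0]]' | grep -E "tcp|ft_f"
```

```text
tcp_pos: [0.6053, -0.1349, 0.2588]
ft_force: [1.9, -1.2, -3.0]
tcp_pos: [0.6053, -0.1349, 0.2569]
ft_force: [1.4, -2.2, -3.6]
tcp_pos: [0.6053, -0.1349, 0.255]
ft_force: [1.3, -1.6, -2.5]
```

```bash
python3 -m inch '[[255,0,0,0.06,0,0,0],[255,0,0,0,0,0,0]]' | grep -E "tcp|ft_f";python3 -m inch '[[255,0,0,0.05,0,0,0],[255,0,0,0,0,0,0]]' | grep -E "tcp|ft_f"
```

```text
tcp_pos: [0.6053, -0.1349, 0.2537]
ft_force: [2.3, -1.7, -3.7]
tcp_pos: [0.6054, -0.1349, 0.2528]
ft_force: [-0.2, -1.6, 4.2]
```

```bash
python3 -m inch '[[0,0,0,0,0,0,0],[0,0,0,0,0,0,0],[0,0,0,0,0,0,0],[0,0,0,0,0,0,0],[0,0,0,-0.4,0,0,0],[0,0,0,-0.9,0,0,0],[0,0,0,-0.9,0,0,0],[0,0,0,-0.8,0,0,0]]' | grep -vE "rot" ; python3 -m inch '[[0,0.86,-0.73,0,0,0,0],[0,0.86,-0.73,0,0,0,0],[0,0.86,-0.73,0,0,0,0],[0,0.86,-0.73,0,0,0,0],[0,0.86,-0.73,0,0,0,0],[0,0.86,-0.73,0,0,0,0],[0,0.86,-0.73,0,0,0,0],[0,0,0,0,0,0,0],[0,0,0,0,0,0,0]]' >/dev/null
python3 - <<'E'
from h import *
togo([.455,-.263,.086])
r=R.from_quat(read_state()["tool_rot"]);t=R.from_matrix(np.array([[-1,0,0],[0,1,0],[0,0,-1]]).T)
print(np.degrees((r.inv()*t).as_rotvec())/4)
n="top";p,d=camera(n);w=world(n,d);h=cv2.cvtColor(p,cv2.COLOR_RGB2HSV).astype(int)
m=(h[...,0]<16)&(h[...,1]>100)&(h[...,2]>60)&(abs(w[...,0]-.605)<.04)&(abs(w[...,1]+.134)<.04)&(w[...,2]>.08)
q=np.mean([plane(n,a,b,.102) for b,a in np.argwhere(m)],0);print(m.sum(),q,np.percentile(w[m],[5,50,95],axis=0))
E
```

```text
time: 32.3
tcp_pos: [0.6053, -0.1349, 0.3293]
ft_force: [0.3, 0.2, -1.1]
finger_gap: 0.0858
grip_force: 0.0
t 33.2 grasp [ 0.455  -0.2631  0.1732] x [-1.     0.001 -0.001] y [ 0.001  1.    -0.001] z [ 0.001 -0.001 -1.   ] gap 0.0856 F [0.1 0.5 0.9] J [-0.68  0.3  -0.21  1.06 -0.   -0.68]
go units [0.   0.01 3.49]
[-0.01339321  0.01649929 -0.00900002]
66 [ 0.60344582 -0.13256523  0.102     ] [[ 0.59216813 -0.14637628  0.08545372]
 [ 0.60411911 -0.13218459  0.10118558]
 [ 0.61522794 -0.12105263  0.10624708]]
```

```bash
python3 -m inch '[[0,0,0,0.6,0,0,0],[0,0,0,0.9,0,0,0],[0,0,0,0.9,0,0,0],[0,0,0,0.7,0,0,0],[0,0,0,0.3,0,0,0],[255,0,0,0,0,0,0],[255,0,0,0,0,0,0],[255,0,0,0,0,0,0],[255,0,0,0,0,0,0],[255,0,0,0,0,0,0]]' >/dev/null; python3 -m inch '[[255,0,0,0,0,0,0],[255,0,0,0,0,0,0],[255,0,0,0,0,0,0]]'; python3 -m inch '[[255,0,0,-0.4,0,0,0],[255,0,0,-0.9,0,0,0],[255,0,0,-0.9,0,0,0],[255,0,0,-0.9,0,0,0],[255,0,0,-0.9,0,0,0],[255,0,0,-0.9,0,0,0],[255,0,0,0,0,0,0]]'
python3 - <<'E'
from h import *
togo([.6053,-.1349,.22]);g=read_state()["tcp_pos"]
n="scene";p,d=camera(n);np.savez(n+"6.npz",p=p,d=d);w=world(n,d);h=cv2.cvtColor(p,cv2.COLOR_RGB2HSV).astype(int)
m=((h[...,0]<8)|(h[...,0]>172))&(h[...,1]>150)&(h[...,2]>60)&(d>0)&(abs(w[...,0]-g[0])<.05)&(abs(w[...,1]-g[1])<.05)
print(m.sum(),np.percentile(w[m],[2,50,98],axis=0).round(4))
v,u=np.nonzero(m);cv2.imwrite('pics/s6.png',cv2.resize(p[70:220,110:270,::-1],(640,600)))
E
```

```text
time: 34.55
tcp_pos: [0.4551, -0.2629, 0.243]
tool_rot: [-0.0, 1.0, -0.001, 0.001]
ft_force: [0.0, 0.4, 6.4]
finger_gap: 0.0229
grip_force: 59.1
time: 35.25
tcp_pos: [0.4551, -0.2629, 0.3679]
tool_rot: [-0.0, 1.0, -0.002, 0.002]
ft_force: [0.9, 0.3, -2.3]
finger_gap: 0.0228
grip_force: 59.4
t 35.2 grasp [ 0.4557 -0.2634  0.2129] x [-1.    -0.    -0.004] y [-0.     1.    -0.003] z [ 0.004 -0.003 -1.   ] gap 0.0228 F [ 0.9  0.3 -2.3] J [-0.68  0.28 -0.13  1.16 -0.   -0.68]
go units [-5.99  5.14 -0.28]
120 [[ 0.4551 -0.2728  0.1689]
 [ 0.4636 -0.2603  0.2058]
 [ 0.4691 -0.2522  0.2384]]
```

View pics/s6.png

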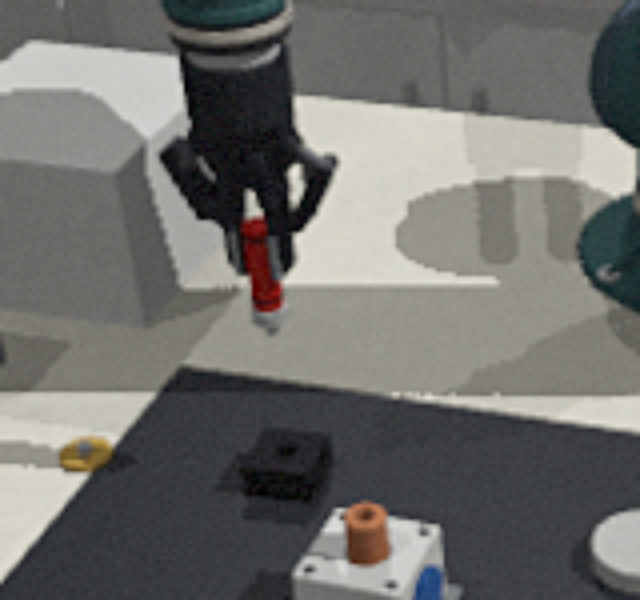

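```bash
python3 -m inch '[[255,-0.85,0.73,0,0,0,0],[255,-0.85,0.73,0,0,0,0],[255,-0.85,0.73,0,0,0,0],[255,-0.85,0.73,0,0,0,0],[255,-0.85,0.73,0,0,0,0],[255,-0.85,0.73,0,0,0,0],[255,-0.86,0.73,0,0,0,0],[255,0,0,0,0,0,0],[255,0,0,0,0,0,0]]' >/dev/null
python3 - <<'E'
from h import *
togo([.6045,-.135,.18]);s=read_state();print(s["tcp_pos"])
r=R.from_quat(s["tool_rot"]);t=R.from_matrix(np.array([[-1,0,0],[0,1,0],[0,0,-1]]).T)
print(np.degrees((r.inv()*t).as_rotvec())/4)
n="scene";p,d=camera(n);w=world(n,d);h=cv2.cvtColor(p,cv2.COLOR_RGB2HSV).astype(int)
g=(d>0)&(abs(w[...,0]-.605)<.05)&(abs(w[...,1]+.135)<.05)
m=((h[...,0]<8)|(h[...,0]>172))&(h[...,1]>160)&(h[...,2]>60)&g
print(m.sum(),np.percentile(w[m],[2,50,98],axis=0).round(4))
m=(h[...,0]<16)&(h[...,0]>7)&(h[...,1]>100)&(h[...,2]>60)&g&(w[...,2]>.08)&(w[...,2]<.11)
print(m.sum(),np.percentile(w[m],[2,50,98],axis=0).round(4))
E
```

```text
t 36.2 grasp [ 0.6036 -0.1345  0.2086] x [-1.    -0.001  0.002] y [-0.001  1.    -0.   ] z [-0.002 -0.    -1.   ] gap 0.0226 F [-0.  -0.2 -1.6] J [-0.35  0.44  0.11  1.24 -0.   -0.35]
go units [-0.04 -0.02  1.15]
[ 0.6038234  -0.13451124  0.36363574]
[-0.00114224 -0.02350114  0.02034756]
161 [[ 0.6001 -0.1452  0.1638]
 [ 0.6119 -0.1319  0.2017]
 [ 0.6167 -0.1224  0.2338]]
104 [[ 0.5933 -0.1464  0.0809]
 [ 0.6129 -0.1319  0.0983]
 [ 0.6215 -0.12    0.1044]]
```

```bash
python3 -m inch '[[255,-0.03,0,0.6,0,-0.02,0.02],[255,0,0,0.6,0,0,0],[255,0,0,0.3,0,0,0],[255,0,0,0,0,0,0]]' | grep -E "tcp|ft_f"; python3 -m inch '[[255,0,0,0.12,0,0,0],[255,0,0,0,0,0,0]]' | grep -E "tcp|ft_f"; python3 -m inch '[[255,0,0,0.12,0,0,0],[255,0,0,0,0,0,0]]' | grep -E "tcp|ft_f"
```

```text
tcp_pos: [0.6039, -0.1353, 0.3266]
ft_force: [0.0, -0.0, -1.5]
tcp_pos: [0.6046, -0.1351, 0.3248]
ft_force: [-0.1, -0.4, -1.4]
tcp_pos: [0.6046, -0.1349, 0.3214]
ft_force: [-0.0, -0.0, -1.8]
```

```bash
python3 -m inch '[[255,0,0,0.12,0,0,0],[255,0,0,0,0,0,0]]' | grep -E "tcp|ft_f"; python3 -m inch '[[255,0,0,0.12,0,0,0],[255,0,0,0,0,0,0]]' | grep -E "tcp|ft_f"; python3 -m inch '[[255,0,0,0.06,0,0,0],[255,0,0,0,0,0,0]]' | grep -E "tcp|ft_f"; python3 -m inch '[[255,0,0,0.06,0,0,0],[255,0,0,0,0,0,0]]' | grep -E "tcp|ft_f"
```

```text
tcp_pos: [0.6046, -0.1349, 0.3182]
ft_force: [0.1, 0.1, -2.4]
tcp_pos: [0.6047, -0.1349, 0.3153]
ft_force: [-0.3, -0.4, -2.3]
tcp_pos: [0.6047, -0.1349, 0.3142]
ft_force: [-1.2, -0.8, 2.9]
tcp_pos: [0.6047, -0.1349, 0.3128]
ft_force: [-0.7, 0.5, 3.7]
```

```bash
python3 -m inch '[[255,0,0,0.06,0,0,0],[255,0,0,0.06,0,0,0],[255,0,0,0.06,0,0,0],[255,0,0,0.06,0,0,0],[255,0,0,0.06,0,0,0]]' | grep -E "time|tcp|rot|ft_f|gap"; python3 -m inch '[[255,0,0,0.06,0,0,0],[255,0,0,0.06,0,0,0],[255,0,0,0.06,0,0,0],[255,0,0,0.06,0,0,0],[255,0,0,0.06,0,0,0]]' | grep -E "tcp|ft_f|gap"
```

```text
time: 38.35
tcp_pos: [0.6047, -0.1349, 0.3054]
tool_rot: [0.0, 1.0, -0.0, 0.001]
ft_force: [-2.2, 0.7, 6.3]
finger_gap: 0.0227
tcp_pos: [0.6047, -0.1349, 0.298]
ft_force: [-0.9, 1.5, 6.9]
finger_gap: 0.0225
```

```bash
python3 -m inch '[[255,0,0,0.06,0,0,0],[255,0,0,0.06,0,0,0],[255,0,0,0.06,0,0,0],[255,0,0,0.06,0,0,0],[255,0,0,0.06,0,0,0]]' | grep -E "tcp|ft_f|gap"; python3 -m inch '[[255,0,0,0.05,0,0,0],[255,0,0,0.05,0,0,0],[255,0,0,0.05,0,0,0]]' | grep -E "tcp|ft_f|gap"; python3 -m inch '[[255,0,0,0.04,0,0,0]]' | grep -E "tcp|ft_f|gap"
```

```text
tcp_pos: [0.6048, -0.1349, 0.2904]
ft_force: [-1.6, 0.7, 6.8]
finger_gap: 0.0227
tcp_pos: [0.6048, -0.1349, 0.2867]
ft_force: [-0.8, 0.4, 6.8]
finger_gap: 0.0223
tcp_pos: [0.6048, -0.1349, 0.2857]
ft_force: [-1.2, 1.0, 6.8]
finger_gap: 0.0225
```

```bash
for k in 1; do python3 -m inch '[[255,0,0,0.04,0,0,0]]' | grep -E "tcp|ft_f"; python3 -m inch '[[255,0,0,0.04,0,0,0]]' | grep -E "tcp|ft_f"; done; python3 -m inch '[[255,0,0,0.02,0,0,0]]' | grep -E "tcp|ft_f"; python3 -m inch '[[255,0,0,0.02,0,0,0]]' | grep -E "tcp|ft_f"
```

```text
tcp_pos: [0.6048, -0.135, 0.2847]
ft_force: [-1.3, 0.4, 6.4]
tcp_pos: [0.6048, -0.1349, 0.2837]
ft_force: [-0.9, -0.4, 6.5]
tcp_pos: [0.6048, -0.1349, 0.2831]
ft_force: [-1.1, 1.2, 6.2]
tcp_pos: [0.6048, -0.1349, 0.283]
ft_force: [-2.9, 1.4, 15.1]
```

```bash
python3 -m inch '[[255,0,0,0.012,0,0,0]]' | grep -E "tcp|ft_f|time"
```

```text
time: 40.25
tcp_pos: [0.6048, -0.1349, 0.283]
ft_force: [-3.8, 1.8, 15.1]
```

```bash
python3 -m inch '[[255,0,0,-0.1,0,0,0],[255,0,0,-0.3,0,0,0],[255,0,0,-0.6,0,0,0],[255,0,0,-0.9,0,0,0],[255,0,0,-0.9,0,0,0],[255,0,0,-0.6,0,0,0],[255,0,0,0,0,0,0]]' | grep -E "tcp|ft_f|time|rot"; python3 -m inch '[[255,0.855,-0.73,0,0,0,0],[255,0.855,-0.73,0,0,0,0],[255,0.855,-0.73,0,0,0,0],[255,0.855,-0.73,0,0,0,0],[255,0.855,-0.73,0,0,0,0],[255,0.855,-0.73,0,0,0,0],[255,0.855,-0.73,0,0,0,0],[255,0,0,0,0,0,0],[255,0,0,0,0,0,0],[255,0,0,0,0,0,0]]' >/dev/null
python3 - <<'E'
from h import *
togo(None);s=read_state();print(s["tcp_pos"],(np.array([.4551,-.2629,.243])-s["tcp_pos"])/.025*[-1,1,-1])
r=R.from_quat(s["tool_rot"]);t=R.from_matrix(np.array([[-1,0,0],[0,1,0],[0,0,-1]]).T)
print(np.degrees((r.inv()*t).as_rotvec())/4)
for n in ("top","scene"):
    p,d=camera(n);np.savez(n+"7.npz",p=p,d=d);w=world(n,d);h=cv2.cvtColor(p,cv2.COLOR_RGB2HSV).astype(int)
    m=(h[...,0]<16)&(h[...,1]>80)&(h[...,2]>40)&(d>0)&(abs(w[...,0]-.605)<.025)&(abs(w[...,1]+.134)<.025)&(w[...,2]>.05)
    print(n,m.sum(),np.percentile(w[m],[5,50,95],axis=0).round(4))
p=np.load('scene7.npz')['p'];cv2.imwrite('pics/s7.png',cv2.resize(p[100:250,120:280,::-1],(640,600)))
E
```

```text
time: 40.95
tcp_pos: [0.6049, -0.135, 0.369]
tool_rot: [0.0, 1.0, -0.001, 0.002]
ft_force: [-0.3, -0.1, -2.1]
t 42.0 grasp [ 0.4554 -0.2622  0.2113] x [-1.     0.001 -0.002] y [ 0.001  1.    -0.   ] z [ 0.002 -0.    -1.   ] gap 0.0228 F [-0.6  0.2 -1.6] J [-0.68  0.28 -0.13  1.16  0.   -0.68]
[ 0.45514431 -0.26214247  0.36633188] [ 1.77257102e-03 -3.03011400e-02  4.93327535e+00]
[-0.0024448   0.02165086 -0.0073658 ]
top 54 [[ 0.5924 -0.1455  0.0627]
 [ 0.6069 -0.1341  0.0687]
 [ 0.6172 -0.1218  0.0744]]
scene 51 [[ 0.5928 -0.1465  0.0604]
 [ 0.6028 -0.1359  0.069 ]
 [ 0.6175 -0.1223  0.0723]]
```

View pics/s7.png

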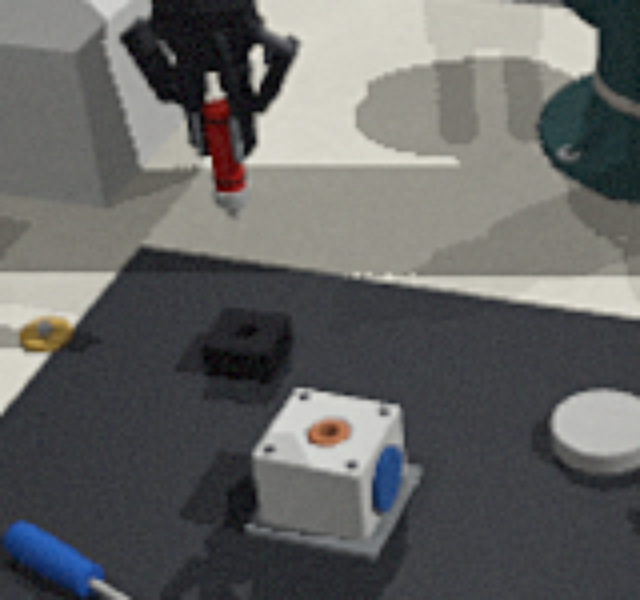

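The bushing is flush in the housing at (329,431) and the stand hole at (252,331) is free. Lowering the driver.

```bash
python3 -m inch '[[255,0,-0.03,0.7,0,0.02,0],[255,0,0,0.9,0,0,0],[255,0,0,0.9,0,0,0],[255,0,0,0.9,0,0,0],[255,0,0,0.6,0,0,0],[255,0,0,0.4,0,0,0],[255,0,0,0.2,0,0,0],[255,0,0,0.1,0,0,0],[255,0,0,0,0,0,0],[255,0,0,0,0,0,0]]' | grep -E "tcp|ft_f|time"; python3 -m inch '[[255,0,0,0.08,0,0,0],[255,0,0,0,0,0,0]]' | grep -E "tcp|ft_f"; python3 -m inch '[[255,0,0,0.06,0,0,0],[255,0,0,0,0,0,0]]' | grep -E "tcp|ft_f"
```

```text
time: 43.05
tcp_pos: [0.4551, -0.2634, 0.2498]
ft_force: [0.6, -0.1, -2.9]
tcp_pos: [0.4549, -0.2634, 0.2474]
ft_force: [-0.8, 0.6, -2.6]
tcp_pos: [0.4549, -0.2633, 0.2456]
ft_force: [-0.1, -0.5, -2.3]
```

```bash
python3 -m inch '[[255,0,0,0.06,0,0,0],[255,0,0,0,0,0,0]]' | grep -E "tcp|ft_f"; python3 -m inch '[[255,0,0,0.04,0,0,0],[255,0,0,0,0,0,0]]' | grep -E "tcp|ft_f"
```

```text
tcp_pos: [0.4549, -0.2633, 0.2441]
ft_force: [-0.2, -0.8, -2.2]
tcp_pos: [0.4549, -0.2633, 0.2432]
ft_force: [0.0, 0.2, -2.1]
```

```bash
python3 -m inch '[[255,0,0,0.03,0,0,0],[255,0,0,0,0,0,0]]' | grep -E "tcp|ft_f"; python3 -m inch '[[255,0,0,0.03,0,0,0],[255,0,0,0,0,0,0]]' | grep -E "tcp|ft_f"
```

```text
tcp_pos: [0.4549, -0.2633, 0.2431]
ft_force: [-2.0, 1.4, 7.1]
tcp_pos: [0.4549, -0.2633, 0.2429]
ft_force: [-5.2, 3.5, 18.6]
```

```bash
python3 -m inch '[[255,0,0,-0.035,0,0,0],[255,0,0,0,0,0,0]]' | grep -E "tcp|ft_f"; python3 -m inch '[[0,0,0,0,0,0,0],[0,0,0,0,0,0,0],[0,0,0,0,0,0,0],[0,0,0,0,0,0,0],[0,0,0,0,0,0,0],[0,0,0,-0.4,0,0,0],[0,0,0,-0.9,0,0,0],[0,0,0,-0.9,0,0,0],[0,0,0,-0.9,0,0,0],[0,0,0,-0.9,0,0,0]]' | grep -vE "rot"; python3 -m inch '[[0,0,0,-0.9,0,0,0],[0,0,0.8,0,0,0,0],[0,0,0.8,0,0,0,0],[0,0,0.8,0,0,0,0],[0,0,0.8,0,0,0,0],[0,0,0,0,0,0,0],[0,0,0,0,0,0,0]]' | grep -E "time|tcp"
python3 - <<'E'
from h import *
p,d=camera("scene");cv2.imwrite("pics/s8.png",cv2.resize(p[...,::-1],(768,576)))
w=world("scene",d);h=cv2.cvtColor(p,cv2.COLOR_RGB2HSV).astype(int)
m=((h[...,0]<8)|(h[...,0]>172))&(h[...,1]>150)&(h[...,2]>60)&(d>0)&(abs(w[...,0]-.455)<.05)&(abs(w[...,1]+.263)<.05)
print(np.percentile(w[m],[5,50,95],axis=0).round(4))
E
```

```text
tcp_pos: [0.455, -0.2634, 0.243]
ft_force: [-0.9, 1.1, 7.7]
time: 45.45
tcp_pos: [0.4547, -0.2632, 0.3443]
ft_force: [0.4, -0.2, -0.8]
finger_gap: 0.0854
grip_force: 0.0
time: 46.15
tcp_pos: [0.4549, -0.1832, 0.3657]
[[ 0.4533 -0.2706  0.0487]
 [ 0.4628 -0.2582  0.0824]
 [ 0.4669 -0.2512  0.113 ]]
```

View pics/s8.png

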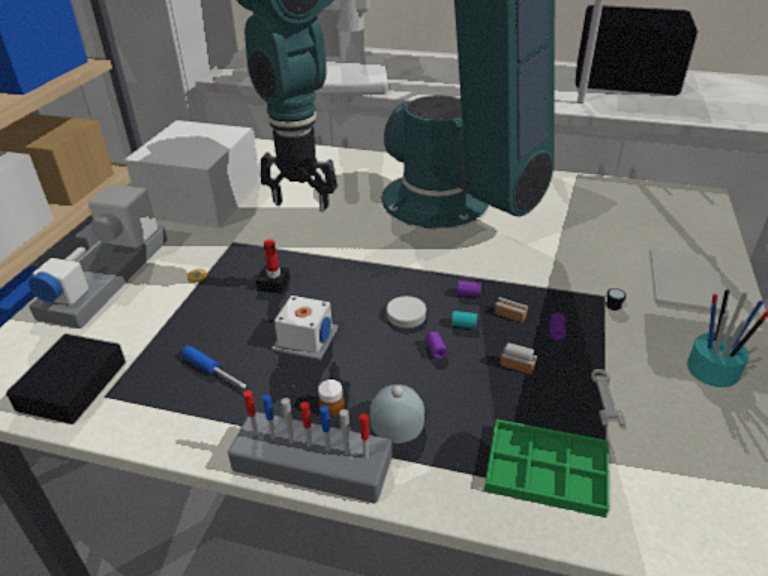

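The driver stands upright in its stand at (271,262), and the bushing is flush in the housing at (304,312). Everything else is in place and the gripper is clear.

```bash
python3 -c "
from workcell import *
print(sign_off())"
```

```text
the job is handed in; nothing more can be done
None
```

The job is done and handed in at about 46 s: the bushing was stood on the block and released, then pressed onto the shoulder (force rose from about 6 N to 15 N) and now sits flush. The driver is back upright in its stand, and the last picture shows nothing else moved.

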